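Hold the bench extraction gate open at its set marker

TASK

Open the dust-extraction inlet on the carving bench for me while I sweep up. The self-closing gate is hanging a little open on packed dust, so first push its blade fully home until you feel it come up hard on its stops, which clears the groove; then draw the blade up by its handle until the pointer on the crossbar is level with the set marker on the rule, and keep it there. The springs shut the gate if it is let go, so finish while still holding the handle, with the blanks, gouges and other things on the bench left where they lie.

Things in the scene. Friction and masses are not known exactly. Their poses are not given: they have to be found in the camera images.
- inlet: Fixed extraction inlet: bell mouth (150 mm wide) facing the robot, aluminium gate housing (136 mm wide, top 146 mm above the bench) across a 100 mm duct that then bends down through the bench; spring barrels with brass caps (tops at 148 mm) at y = +-83 mm. Origin on the bench under the gate's middle; x along the duct from mouth to bend, y across the gate to the rule, z up. Place and yaw vary.
- gate_blade (a joint): How far the blade is drawn straight up (m): 0 fully home (collars under the crossbar rest on the brass caps), 0.1 wide open. Starts 6 to 13 mm open, held by friction. Blade and handle weigh about 0.28 kg, springs 0.12 N per mm, friction 5 N: lifting takes 8 N at the bottom, 17 N at 75 mm; pushing it home takes 1 to 3 N. Let go when well open it drops back to about 20 mm.
- pull: The moving blade (110 mm wide sheet steel) and what it carries: an aluminium crossbar (190 mm along the gate's y, 16 mm thick, 12 mm high) with a hardwood grip on two posts above its middle. Its origin coincides with the inlet's origin when the blade is fully home and rises with it.
- grip (a point): Centre of the hardwood grip, a level bar 112 mm long along the gate's y, 20 mm thick along the gate's x, 22 mm high; 211 mm above the bench when fully home. Posts 10 mm square stand 44 mm either side of it; between them a gap of 34 mm is free below the bar. Pinch it from above, one finger on the mouth side, one on the duct side; only the rule, 110 mm away along y, reaches higher near it.
- pointer (a point): Tip of the small steel pointer at the +y end of the crossbar, beside the rule, at the crossbar's mid height; 160 mm above the bench when fully home, rises with the blade.
- set_line (a point): Inner edge of the set marker at its mid height, the height the pointer must reach. The marker is a dark steel clip 12 mm high (as high as the crossbar), 26 mm wide, with a brass thumbscrew outwards, fixed on the rule at a height that varies (38 to 75 mm of blade opening).
- rule_top (a point): Middle of the top end of the graduated steel rule, 278 mm above the bench: 22 mm wide, 3 mm thick, fixed upright outside the +y barrel, 121 mm from the gate's middle, a line every 10 mm, the lowest level with the pointer when the blade is home.
- blank_a: Bystander: loose brown wood blank 190 x 62 x 45 mm lying beside the gate on its -y side; origin at the centre of its underside.
- blank_b: Bystander: loose pale wood blank 120 x 75 x 38 mm, beside the duct bend; origin at the centre of its underside.
- gouge_a: Bystander: loose carving gouge about 250 mm long, 27 mm thick handle, lying on the +y side of the bell mouth; origin underneath the ferrule between handle and blade.
- gouge_b: Bystander: carving gouge about 260 mm long on the robot's left; origin underneath its ferrule.
- gouge_c: Bystander: carving gouge about 240 mm long on the robot's left, farther out; origin underneath its ferrule.
- brush: Bystander: wooden bench brush about 215 mm long, 39 mm high, on the +y side of the duct; origin under the middle of its length.
- mallet: Bystander: round carver's mallet standing on its head, 92 mm across and 260 mm tall, on the robot's right; origin at the centre of its foot.
- rosette: Bystander: carved wooden rosette, 104 mm across and about 29 mm thick, lying on the robot's right; origin at the centre of its underside.

How it is judged:
On the way:
1. the blade is pushed fully home on its stops (within 2 mm) by the robot (value of joint gate_blade below 0.002 m and contact force between the fingers and pull above 1 N), for 0.1 s.
At the end, for the whole second after the job is handed in: The pointer stands level with the set marker (within 5 mm in height) and the gripper's fingers still hold the handle or crossbar (contact force over 2 N) through the last second; each blank, gouge, brush, mallet and rosette within 30 mm of where it lay (z of pointer in the frame of set_line between -0.005 and 0.005 m and contact force between the fingers and pull above 2 N and distance of each of blank_a, blank_b, gouge_a, gouge_b, gouge_c, brush, mallet, rosette from where it was at the start of the episode below 0.03 m); the arm keeps its last pose, push and grip.
It fails at once if a blank, gouge, brush, mallet or rosette on the bench is shoved more than 30 mm (distance of any of blank_a, blank_b, gouge_a, gouge_b, gouge_c, brush, mallet, rosette from where it was at the start of the episode above 0.03 m).
It also fails if it takes over 38 s, if anything falls off the work surface, if the arm or the gripper's body presses on something with over 40 N, if the wrist force passes 120 N, or if a joint passes its speed limit or range.

ROBOT

A 6-joint arm with a two-finger parallel gripper is mounted at the origin on the work surface. World frame = base frame: x ahead of the robot, y to its left, z up, the work surface at z = 0. Lengths are in m, angles in rad, forces in N, time in s.
With the tool pointing down it reaches from about 0.375 to 0.9 m from the base axis. Payload 3.1 kg.
Tool frame: the origin (TCP) lies between the finger pads; the fingertips stand 19 mm ahead of it and the grasp point (between the pads) is the TCP; z points along the fingers, y is the direction in which the jaws open and shut (so a half turn about z gives the same grasp; the last joint's range is limited). The gripper opens to 85 mm and grips with 20 to 120 N. Pads are 22 mm wide; open, the fingers measure 114 mm over their backs; the gripper's body (76 mm by 85 mm) begins 54 mm behind the grasp point. The pads swing forward as they close: fully open they stand 13 mm farther back than shut.
Start: joints at [-1.304, 0.527, 1.433, -0, 1.181, -0.178], TCP at [0.269, -0.564, 0.25] pointing down, gripper open.
Joint ranges: [-3.08, 3.08], [-0.75, 2.2], [0.22, 2.44], [-1.43, 4.57], [0, 2.65], [-2.85, 2.85]. Speed limits (rad/s): [2.79, 2.79, 3.14, 3.14, 3.14, 3.14].

INTERFACE

Orientations are given as a unit quaternion [x, y, z, w].
In Python, from station import manip, optics, job gives the robot as it stands.
- The arm moves only by the shell command python3 -m inch 'ROWS' [OPENING] [FORCE]. ROWS is JSON, one flat list of numbers, 4 for each row, row after row: the shift along the world's x, y, z in cm, then the turn about the world's z in rad. A call has 1 to 20 rows; each row shifts and turns the commanded pose from where the row before left it; what a row does not reach is not made up. A row lasts 1/8 s, in which the tool goes at most 62.5 mm and 10.7 degrees, less where a joint would pass 70% of its speed; a pose out of reach is approached as far as the arm can. A call with a gripper value outside its range is refused whole. OPENING is the opening in per cent of the stroke, from 0 (shut) to 100 (fully open), set as the call begins (- or left out, the last holds). The fingers move at their own pace and stop on an object; FORCE is the grip in N (left out, the last holds). Time passes only in rows, so rows that do not move let the fingers close. It gives the time, the measured TCP pose, the force and the opening at its end, in the units of the state.
- manip.sense(): the state, without advancing time (a new reading comes with each control period).
- optics.snapshot(name): name is "scene" or "top"; returns (picture, depth): 400x640x3 uint8, red, green, blue; 400x640 float32, m along the optical axis (not along the pixel's ray), 0 where there is no reading.
- optics.camera_model(name): a dict with "mtx" (3x3 intrinsics, pixels), "camera_from_world" (4x4, takes a point from world to camera coordinates). Camera axes: x right, y up, looking along -z (the intrinsics and any distortion apply to the point x, -y, -z); pixel columns grow to the right and rows downward; lengths in m; the calibration is good to about 2 mm. A picture is of the moment at which its call begins. camera_model takes no time and is no camera call.
- job.sign_off(): hands the job in, once; it reports no verdict.
The state is a dict: "t": time; "q": joint angles; "qd": joint speeds; "tau": joint torques, N m; "tcp_pos": TCP position; "tool_rot": TCP orientation; "force": force on the tool from outside, world axes, zero at the start; "ft_torque": the same for the moment, N m; "finger_gap": opening from 0.0 (shut) to 1.0 (fully open).
Only numpy, scipy, OpenCV 4.12 (cv2) and the standard library are available. Lean on these libraries where they do the work, as an engineer would, in place of code of your own. Each camera call takes 0.05 s, during which the arm holds its last target.

## Working session

There is one attempt and no reset: what is moved stays moved. The work goes in short steps, Python scripts to look and compute and a shell command to move; the robot and the scene stay as the last step left them, time stands still between calls to the robot, and variables do not carry over. Pictures are saved under pics/ and viewed, and the job is handed in when it is done.

```bash
mkdir -p pics; cat > h.py <<'E'
from station import manip, optics, job
import numpy as np, cv2
def snap(cam,name):
    p,d=optics.snapshot(cam); cv2.imwrite(f'pics/{name}.png',p[:,:,::-1]); np.save(f'pics/{name}_d.npy',d); return p,d
def world(cam,d):
    m=optics.camera_model(cam);K=np.array(m['mtx']);T=np.linalg.inv(np.array(m['camera_from_world']))
    v,u=np.mgrid[0:d.shape[0],0:d.shape[1]]
    X=(u-K[0,2])/K[0,0]*d;Y=(v-K[1,2])/K[1,1]*d
    P=np.stack([X,-Y,-d,np.ones_like(d)],-1)
    W=P@T.T; W=W[...,:3]; W[d==0]=np.nan; return W
E
python3 - <<'E'
from h import *
for c in('scene','top'):
    snap(c,c+'1'); m=optics.camera_model(c); print({k:(np.round(v,3).tolist() if not isinstance(v,str) else v) for k,v in m.items()})
print(manip.sense())
E
```

```text
{'mtx': [[365.906, 0.0, 318.421], [0.0, 365.906, 195.101], [0.0, 0.0, 1.0]], 'camera_from_world': [[-0.409, 0.912, 0.019, 0.225], [-0.601, -0.285, 0.747, 0.219], [0.686, 0.294, 0.665, -1.718], [0.0, 0.0, 0.0, 1.0]]}
{'mtx': [[364.308, 0.0, 317.443], [0.0, 364.308, 199.457], [0.0, 0.0, 1.0]], 'camera_from_world': [[-0.003, -1.0, 0.003, -0.013], [0.996, -0.003, 0.087, -0.613], [-0.087, 0.003, 0.996, -1.337], [0.0, 0.0, 0.0, 1.0]]}
{'t': 0.1, 'q': array([-1.30448046e+00,  5.28361650e-01,  1.43378229e+00,  4.54473828e-06,
        1.18139292e+00, -1.78489783e-01]), 'qd': array([-0.00157712, -0.00158903, -0.00264496,  0.00118495, -0.00068523,
       -0.00033598]), 'tau': array([-2.36038049e-04, -4.43305027e+01, -1.78586751e+01, -2.20096567e-04,
        3.90092813e-03, -2.39348014e-05]), 'tcp_pos': array([ 0.26879739, -0.56357207,  0.24943595]), 'tool_rot': array([ 9.75369995e-01,  2.20572953e-01, -4.05749573e-05, -9.71259512e-04]), 'force': array([-0.16805416, -0.45658107, -0.11384394]), 'ft_torque': array([ 0.01090734,  0.054217  , -0.01813026]), 'finger_gap': 0.9969737179521972}
```

View pics/scene1.png

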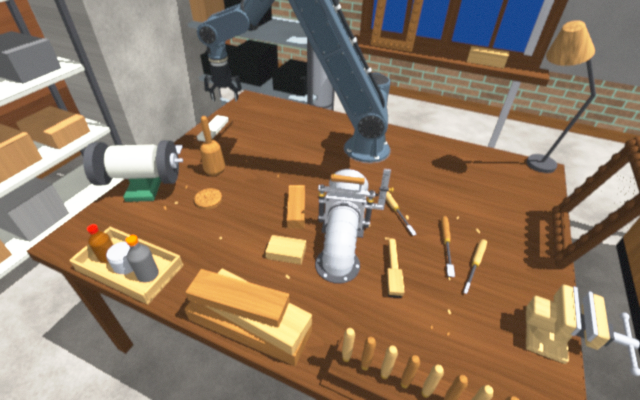

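View pics/top1.png

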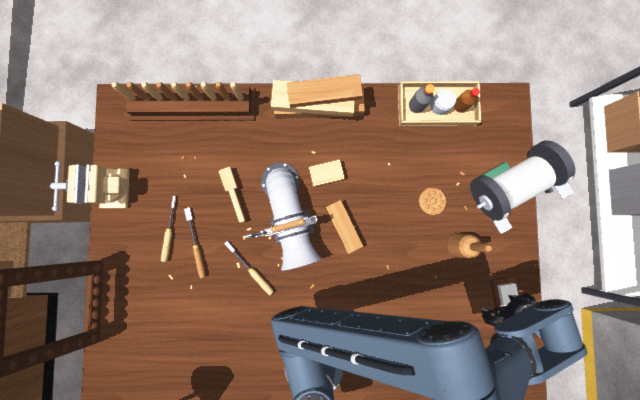

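```bash
python3 - <<'E'
from h import *
a=cv2.imread('pics/scene1.png')[155:285,270:430]; b=cv2.imread('pics/top1.png')[155:280,215:365]
cv2.imwrite('pics/sc_crop.png',cv2.resize(a,(800,600),interpolation=cv2.INTER_CUBIC)[:, :])
cv2.imwrite('pics/tp_crop.png',cv2.resize(b,(720,600),interpolation=cv2.INTER_CUBIC))
W=world('top',np.load('pics/top1_d.npy'))
for n,W in(('top',W),('scene',world('scene',np.load('pics/scene1_d.npy')))):
    x,y,z=W[...,0],W[...,1],W[...,2]
    roi=(x>.3)&(x<.9)&(y>-.15)&(y<.3)
    for lo,hi in((.2,.24),(.24,.3),(.15,.185)):
        k=roi&(z>lo)&(z<hi); v,u=np.where(k)
        print(n,lo,hi,k.sum(), W[k].mean(0).round(4), W[k].min(0).round(3),W[k].max(0).round(3), (u.min(),u.max(),v.min(),v.max()))
        if k.sum()>10:
            P=W[k][:,:2]; c=np.cov(P.T); w,V=np.linalg.eigh(c); print('  axis',V[:,1],np.degrees(np.arctan2(V[1,1],V[0,1])),np.sqrt(w)*np.sqrt(12))
E
```

```text
top 0.2 0.24 252 [0.5092 0.0962 0.2284] [0.47  0.029 0.2  ] [0.536 0.227 0.24 ] (np.int64(243), np.int64(304), np.int64(218), np.int64(239))
  axis [-0.26746235  0.96356831] 105.51331747102279 [0.01914243 0.18002237]
top 0.24 0.3 14 [0.4818 0.1964 0.2709] [0.477 0.187 0.24 ] [0.486 0.209 0.281] (np.int64(244), np.int64(253), np.int64(234), np.int64(237))
  axis [-0.23784478  0.97130318] 103.75937246898664 [0.00429781 0.0272912 ]
top 0.15 0.185 161 [0.484  0.0757 0.1708] [ 0.375 -0.009  0.15 ] [0.546 0.188 0.185] (np.int64(256), np.int64(316), np.int64(216), np.int64(267))
  axis [-0.21042764  0.97760943] 102.14741439425018 [0.19380256 0.24129761]
scene 0.2 0.24 339 [0.5107 0.1114 0.2223] [0.472 0.029 0.2  ] [0.539 0.228 0.239] (np.int64(331), np.int64(393), np.int64(175), np.int64(189))
  axis [-0.29010714  0.95699417] 106.86437073760769 [0.01560402 0.20243174]
scene 0.24 0.3 70 [0.483  0.1996 0.2594] [0.477 0.188 0.242] [0.488 0.21  0.279] (np.int64(382), np.int64(390), np.int64(170), np.int64(179))
  axis [-0.32296561  0.9464107 ] 108.84236750385772 [0.00566365 0.02277309]
scene 0.15 0.185 466 [0.5084 0.0985 0.1685] [ 0.379 -0.008  0.15 ] [0.547 0.21  0.185] (np.int64(318), np.int64(386), np.int64(170), np.int64(201))
  axis [-0.24844869  0.96864506] 104.38573271841167 [0.08328437 0.22332684]
```

View pics/sc_crop.png

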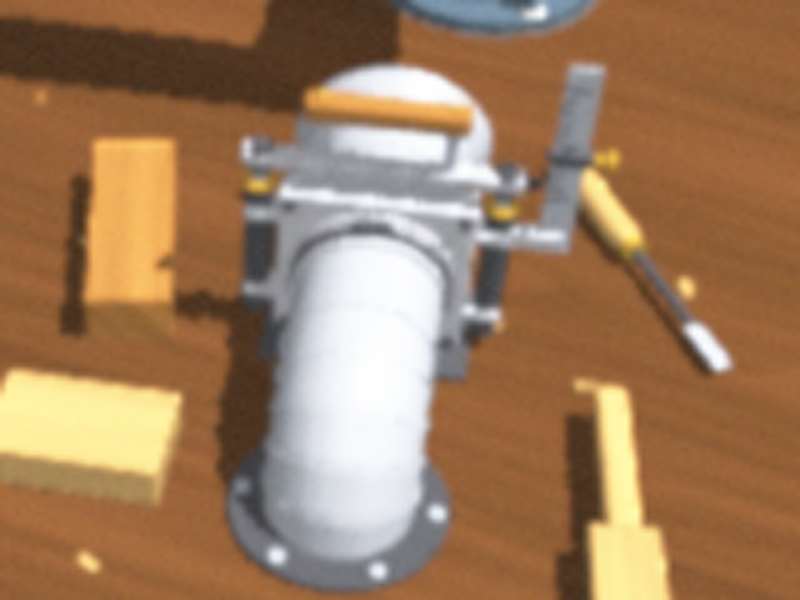

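View pics/tp_crop.png

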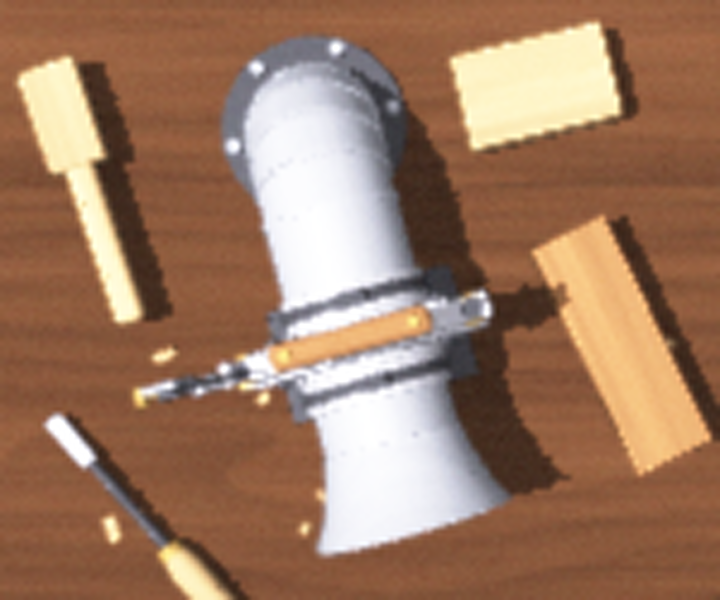

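```bash
python3 - <<'E'
from h import *
for n in('top','scene'):
    im=cv2.imread(f'pics/{n}1.png').astype(int); W=world(n,np.load(f'pics/{n}1_d.npy')); x,y,z=np.moveaxis(W,-1,0)
    o=(im[...,2]-im[...,0]>60)&(x>.45)&(x<.57)&(y>0)&(y<.16)&(z>.2)&(z<.245)
    t=o&(z>np.nanmedian(z[o])-.004)
    r=cv2.minAreaRect(W[t][:,:2].astype(np.float32)*1000); v,u=np.where(o)
    print(n,o.sum(),W[t].mean(0).round(4),np.percentile(W[o][:,2],[5,50,95]).round(4),r,(u.min(),u.max(),v.min(),v.max()))
    P=W[t][:,:2];w,V=np.linalg.eigh(np.cov(P.T));print(np.degrees(np.arctan2(V[1,1],V[0,1])),(P@V).min(0),(P@V).max(0))
    k=(y>.16)&(y<.24)&(x>.44)&(x<.52)&(z>.12)
    print('rulept',k.sum(),'ztop',np.nanmax(z[k]))
    if n=='scene':
        for v in range(166,202):
            print(v,[(u,im[v,u].sum()//3, *(W[v,u]*1000).round().astype(int)) for u in range(378,392,1) if k[v,u]][:14])
E
```

```text
top 194 [0.5136 0.081  0.2321] [0.2285 0.232  0.2352] ((513.6296997070312, 81.25543212890625), (18.398439407348633, 107.81713104248047), 14.891535758972168) (np.int64(271), np.int64(304), np.int64(219), np.int64(231))
104.82371669883952 [-0.52657056 -0.10676869] [-0.50812371  0.00104789]
rulept 89 ztop 0.28108161503347584
scene 193 [0.5174 0.0837 0.2289] [0.2196 0.2281 0.2325] ((515.4560546875, 82.82244873046875), (20.4207763671875, 108.48297882080078), 15.334501266479492) (np.int64(331), np.int64(364), np.int64(175), np.int64(183))
105.54181910344617 [-0.5291504  -0.11253383] [-0.50870119 -0.00408843]
rulept 381 ztop 0.2786198041110186
166 []
167 []
168 []
169 []
170 [(384, np.int64(160), np.int64(484), np.int64(190), np.int64(274)), (385, np.int64(171), np.int64(484), np.int64(193), np.int64(275)), (386, np.int64(181), np.int64(485), np.int64(197), np.int64(277)), (387, np.int64(182), np.int64(483), np.int64(200), np.int64(277)), (388, np.int64(188), np.int64(481), np.int64(202), np.int64(276)), (389, np.int64(177), np.int64(483), np.int64(206), np.int64(279)), (390, np.int64(160),
[... 15429 characters left out ...]
t64(198), np.int64(151)), (382, np.int64(145), np.int64(482), np.int64(201), np.int64(149)), (383, np.int64(147), np.int64(482), np.int64(204), np.int64(150)), (384, np.int64(136), np.int64(481), np.int64(207), np.int64(151))]
201 [(378, np.int64(128), np.int64(486), np.int64(189), np.int64(143)), (379, np.int64(147), np.int64(486), np.int64(192), np.int64(144)), (380, np.int64(147), np.int64(485), np.int64(195), np.int64(145)), (381, np.int64(147), np.int64(482), np.int64(198), np.int64(143)), (382, np.int64(146), np.int64(488), np.int64(202), np.int64(151)), (383, np.int64(146), np.int64(480), np.int64(204), np.int64(144)), (384, np.int64(135), np.int64(480), np.int64(208), np.int64(146))]
```

```bash
python3 -m inch '[0,0,4,0, 0,0,4,0, 0.5,1,3,0.05, 2,5,0,0.11, 2,5.4,0,0.12, 2,5.4,0,0.12, 2,5.4,0,0.12, 2,5.4,0,0.12, 2,5.4,0,0.12, 2,5.4,0,0.12, 2,5.4,0,0.12, 2,5.4,0,0.12, 2,5.4,0,0.12, 2,5.4,0,0.12, 2,5,0,0.1, 1.5,4,0,0.04, 0.5,1,0,0, 0,0,0,0]' 100 80; python3 -c "
from h import *
s=manip.sense();print(s);a=s['tool_rot'];from scipy.spatial.transform import Rotation as R
y=R.from_quat(a).as_matrix()[:,1];print(np.degrees(np.arctan2(y[1],y[0])))"
```

```text
t: 2.35
tcp_pos: [0.5337, 0.1359, 0.3598]
tool_rot: [0.563, 0.826, -0.001, -0.0]
force: [1.1, -0.8, -0.8]
finger_gap: 0.999
{'t': 2.35, 'q': array([ 4.67731360e-02,  3.14594694e-01,  1.47356202e+00, -6.36913683e-04,
        1.35476165e+00, -3.27875187e-01]), 'qd': array([-0.03147787, -0.0139571 ,  0.0154205 , -0.00778861,  0.00227137,
       -0.00524402]), 'tau': array([ 8.34809113e-01, -3.59765089e+01, -2.02802038e+01,  9.52738035e-02,
       -3.55328363e-02,  3.02306120e-02]), 'tcp_pos': array([0.53368285, 0.13592882, 0.35975589]), 'tool_rot': array([ 5.62995095e-01,  8.26459913e-01, -6.46982367e-04, -3.42808207e-04]), 'force': array([ 1.09276268, -0.84087185, -0.77200445]), 'ft_torque': array([-0.02805331,  0.00558027, -0.00082119]), 'finger_gap': 0.9990335893148277}
21.47360705911375
```

```bash
python3 -m inch '[-0.9,-2.7,0,-0.06, -0.9,-2.7,0,-0.053, 0,0,-2.5,0, 0,0,-2.5,0, 0,0,0,0]'; python3 -c "
from h import *
s=manip.sense();a=s['tool_rot'];from scipy.spatial.transform import Rotation as R
y=R.from_quat(a).as_matrix()[:,1];print(np.degrees(np.arctan2(y[1],y[0])),s['tcp_pos'])
snap('scene','s2');a=cv2.imread('pics/s2.png')[115:245,270:430];cv2.imwrite('pics/s2c.png',cv2.resize(a,(738,600),interpolation=cv2.INTER_CUBIC))"
```

```text
t: 2.98
tcp_pos: [0.5141, 0.0803, 0.3087]
tool_rot: [0.61, 0.792, -0.002, -0.002]
force: [0.3, -0.0, 0.5]
finger_gap: 1.002
14.809053523908938 [0.51405063 0.08028559 0.3087367 ]
```

View pics/s2c.png

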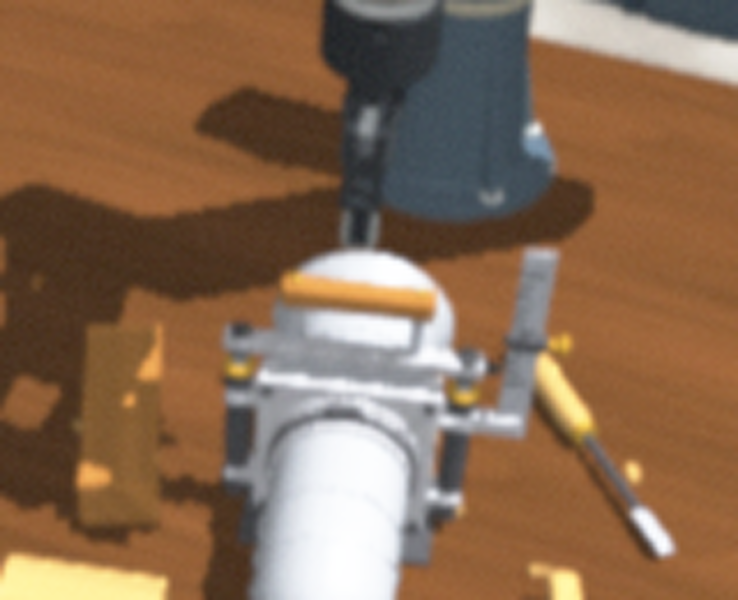

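The fingers (col 360) stand directly over the grip (cols 282–435). The marker is dark at crop (527,342) on the rule. Next I descend and pinch the grip.

```bash
python3 -m inch '[0.05,0.15,-2.5,0, 0,0,-2.5,0, 0,0,-2,0, 0,0,-1.7,0, 0,0,0,0]'; python3 -m inch '[0,0,0,0, 0,0,0,0, 0,0,0,0, 0,0,0,0, 0,0,0,0, 0,0,0,0]' 0 80
```

```text
t: 3.65
tcp_pos: [0.5164, 0.0829, 0.2235]
tool_rot: [0.609, 0.793, -0.0, -0.0]
force: [-0.1, 0.6, -0.4]
finger_gap: 1.0
t: 4.4
tcp_pos: [0.513, 0.0824, 0.2226]
tool_rot: [0.608, 0.794, -0.003, -0.002]
force: [-6.0, -3.9, 0.8]
finger_gap: 0.216
```

```bash
python3 -m inch '[-0.3,-0.05,-0.3,0, 0,0,-0.3,0, 0,0,-0.3,0, 0,0,0,0]'; python3 -m inch '[0,0,-0.2,0, 0,0,0,0]';python3 -m inch '[0,0,-0.2,0, 0,0,0,0]'
```

```text
t: 4.9
tcp_pos: [0.5129, 0.0824, 0.2144]
tool_rot: [0.609, 0.793, -0.001, -0.0]
force: [-2.6, -4.2, 4.8]
finger_gap: 0.218
t: 5.15
tcp_pos: [0.513, 0.0824, 0.2144]
tool_rot: [0.609, 0.793, -0.001, 0.0]
force: [-6.4, -3.9, 16.7]
finger_gap: 0.219
t: 5.4
tcp_pos: [0.513, 0.0824, 0.2143]
tool_rot: [0.609, 0.793, -0.001, 0.001]
force: [-10.0, -4.1, 30.2]
finger_gap: 0.221
```

```bash
python3 - <<'E'
from h import *
snap('scene','s3');a=cv2.imread('pics/s3.png')[155:225,300:410];cv2.imwrite('pics/s3c.png',cv2.resize(a,(792,504),interpolation=cv2.INTER_CUBIC))
a=cv2.imread('pics/scene1.png')[155:225,300:410];cv2.imwrite('pics/s1c.png',cv2.resize(a,(792,504),interpolation=cv2.INTER_CUBIC))
E
```

```text
(no output)
```

View pics/s3c.png

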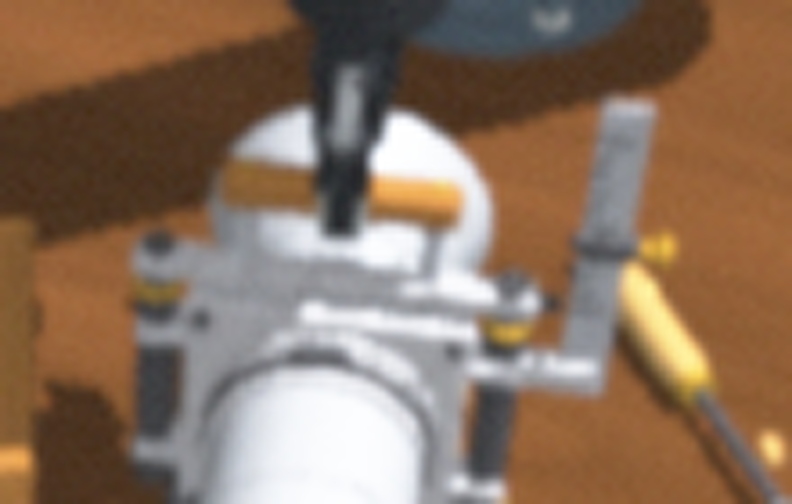

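View pics/s1c.png

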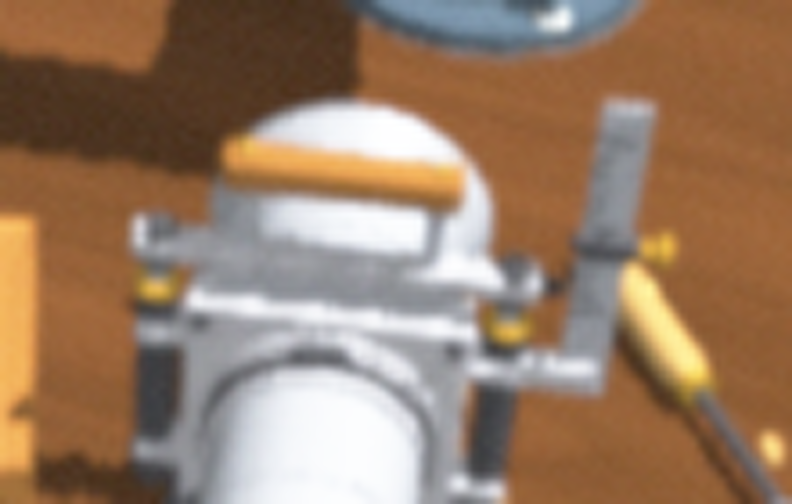

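```bash
python3 - <<'E'
from h import *
m=optics.camera_model('scene');K=m['mtx'];T=m['camera_from_world']
def pr(g,z):
    c,s=np.cos(np.radians(15)),np.sin(np.radians(15)); p=np.array([.5145+c*g[0]-s*g[1],.082+s*g[0]+c*g[1],z,1]); q=T@p; q=K@np.array([q[0],-q[1],-q[2]]);return (q[:2]/q[2]).round(1)
print('pointer home',pr((0,.105),.160),pr((0,.108),.160),'ruletop',pr((0,.121),.278))
for z in(.19,.195,.2,.205,.21): print(z,pr((0,.108),z),pr((0,.121),z),'front face',pr((.005,.121),z),pr((0,.14),z))
g=cv2.imread('pics/s3.png').mean(2).astype(int); print(g[184:202,372:396])
E
```

```text
pointer home [377.  197.1] [377.9 197.2] ruletop [386.9 169.6]
0.19 [379.  190.4] [383.  190.9] front face [383.  191.9] [388.9 191.6]
0.195 [379.2 189.3] [383.2 189.7] front face [383.2 190.7] [389.1 190.4]
0.2 [379.4 188.1] [383.4 188.6] front face [383.4 189.6] [389.3 189.3]
0.205 [379.6 186.9] [383.6 187.4] front face [383.6 188.4] [389.5 188.1]
0.21 [379.8 185.8] [383.9 186.2] front face [383.8 187.2] [389.8 186.9]
[[105 102 105 107 107 107 107 108 111 118 126 132 145 149 148 140 125 108
  101 104 102 108 104 105]
 [101 102 103 104 105 103 107 107 116 122 131 133 144 142 146 143 123 107
  103 106 103 106 106 103]
 [100 103 102 102 103 102 104 105 114 126 125 124 129 135 144 138 120 106
  105 108 112 106 103 106]
 [100  98 100 100 100 102 100 100 116 126 119 112 118 125 137 132 126 115
  115 119 129 120 107 106]
 [101 100 102 102 102  98  96  92 102 109 106 103 115 122 125 127 131 140
  139 138 157 140 114 106]
 [ 97  99  96  97  98 100  95  89  86  82  85  89  94 103 102 108 128 153
  153 146 165 145 115 105]
 [ 97  98  97  98  96  97  96  94  94  87  82  85  86  85  87  98 115 
[... 442 characters left out ...]
70 147 105  88  89  94 111 125 127 134 145 148 155 178 200 212 216
  213 168 108  99  98 100]
 [185 216 180 111  78  81  99 114 122 123 132 141 146 149 163 188 205 213
  213 188 135 105  97  97]
 [197 215 184 113  72  79  96 119 124 124 131 134 143 141 149 171 195 208
  213 205 172 123 101  97]
 [160 171 147 102  87  90 104 123 126 126 129 133 139 131 129 149 180 202
  210 214 200 155 114  98]
 [134 139 120  97  93  99 118 138 144 139 141 141 137 120 110 123 158 188
  205 213 211 189 140 105]
 [136 126 106  94  93 101 125 145 147 147 146 147 134  99  86 104 136 170
  197 210 213 209 177 125]
 [139 114  99  97  96 105 130 146 149 145 145 146 135  90  64  83 115 149
  181 201 213 214 203 161]]
```

```bash
python3 -m inch '[0,0,0.5,0, 0,0,0.5,0, 0,0,0.5,0, 0,0,0.5,0, 0,0,0.5,0, 0,0,0.5,0, 0,0,0.5,0, 0,0,0.4,0, 0,0,0,0, 0,0,0,0]'
```

```text
t: 6.7
tcp_pos: [0.5129, 0.0824, 0.2481]
tool_rot: [0.609, 0.793, -0.001, -0.001]
force: [-0.4, -5.4, -8.1]
finger_gap: 0.215
```

```bash
python3 -m inch '[0,0,0.3,0, 0,0,0.3,0, 0,0,0,0, 0,0,0,0]'; python3 - <<'E'
from h import *
snap('scene','s4');a=cv2.imread('pics/s4.png');cv2.imwrite('pics/s4c.png',cv2.resize(a[150:220,310:410],(800,560),interpolation=cv2.INTER_CUBIC))
print(a.mean(2).astype(int)[182:200,366:394])
snap('top','t4');a=cv2.imread('pics/t4.png');cv2.imwrite('pics/t4c.png',cv2.resize(a[140:300,150:370],(770,560),interpolation=cv2.INTER_CUBIC))
E
```

```text
t: 7.2
tcp_pos: [0.5129, 0.0824, 0.2537]
tool_rot: [0.609, 0.793, -0.001, -0.001]
force: [0.4, -5.1, -10.1]
finger_gap: 0.218
[[234 205 143 114 109 112 109 110 109 106 104 105 104 104 109 117 123 127
  137 144 148 147 136 116 107 102 105 104]
 [239 224 170 138 119 116 117 116 111 111 109 105 106 108 107 118 127 132
  141 146 146 142 131 113 107 105 105 106]
 [247 242 225 194 140 120 118 116 109 116 111 107 110 107 110 118 127 132
  145 148 146 139 126 108  99 105 103 102]
 [251 250 247 225 149 114 116 117 118 125 114 105 102 106 115 123 130 134
  143 145 147 143 122 104 104 105 106 107]
 [249 250 248 228 151 111 113 134 155 155 119  97  96  98 114 126 123 122
  128 134 143 139 121 110 104 108 110 104]
 [232 237 237 222 163 130 139 172 204 200 130  86  85  95 113 127 118 112
  117 125 136 134 124 117 114 121 130 120]
 [184 186 184 177 156 147 162 188 213 207 133  83  81  89 102 109 106  99
  113 123 127 125 132 141 138 138 157 140]
 [169 150 139 137 135 137 147 160 174 169 117  87  86  87  85  84  85  87
   94 104 104 109 127 154 153 147 163 146]
 [165 134 114 109 109 113 117 125 138 
[... 432 characters left out ...]
105 102 103 114 137 149 150 119  97  97  94  94  93 103 121 129 137 144
  146 154 185 205 212 210 195 138 103  97]
 [101 100 104 117 135 151 148 118 101 100 100  98  98 114 123 127 135 145
  147 155 177 201 211 217 213 166 110  99]
 [103 100 103 123 142 153 138 111 103 102 101 102 107 120 122 126 133 142
  147 151 165 189 205 214 214 188 133 103]
 [115 102 111 129 148 156 132 105  98 101  99 101 112 120 125 124 127 135
  144 140 145 170 195 208 212 205 174 122]
 [120 107 118 136 153 161 127 104  99  96 100 102 111 123 127 126 132 133
  140 130 125 150 182 201 211 212 202 156]
 [126 120 143 161 171 171 135 110  97  97  99 104 117 136 142 142 144 142
  137 117 106 126 158 186 205 211 211 186]]
```

View pics/s4c.png

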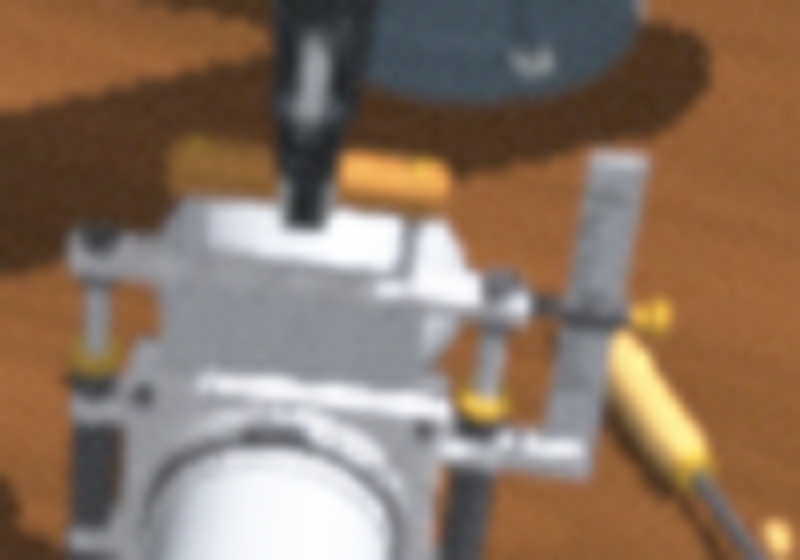

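View pics/t4c.png

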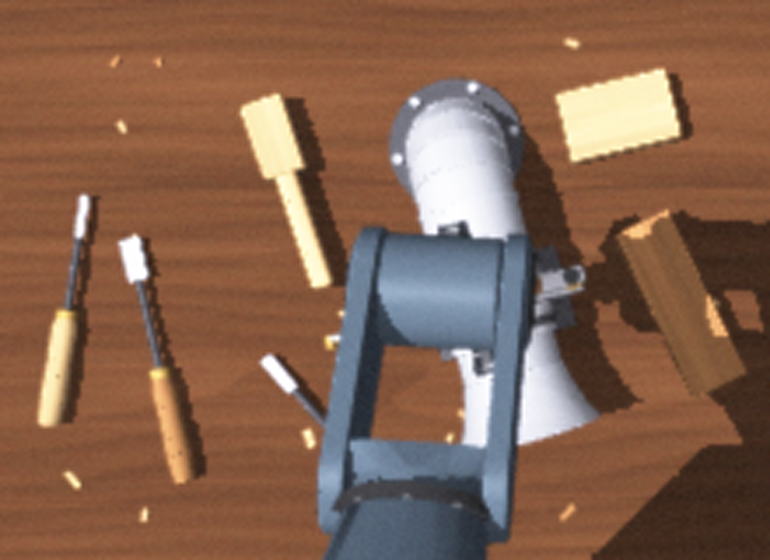

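Crop s4: the pointer is at (540,302) and the thumbscrew at (650,315). That matches the projected slope of the gate's y axis (0.12), so they're level. The bystanders haven't moved. I'll let it settle, then hand in.

```bash
python3 -m inch '[0,0,0.05,0, 0,0,0,0, 0,0,0,0, 0,0,0,0, 0,0,0,0, 0,0,0,0]' && python3 -c "
from station import job; print(job.sign_off())"
```

```text
t: 8.05
tcp_pos: [0.5129, 0.0824, 0.2539]
tool_rot: [0.609, 0.793, -0.001, -0.001]
force: [0.6, -5.0, -11.7]
finger_gap: 0.217
the job is handed in; nothing more can be done
None
```

The extraction inlet is open to the set marker, and the gripper is still holding the handle. I handed the job in at about 8 s of the 38 s allowed; no verdict is reported.

- **Pushing home:** I pinched the grip from above at 80 N and pushed down until the height stopped changing while the force climbed to 30 N. The camera showed the collars down on the brass caps.
- **Drawing up:** I raised the blade 39.5 mm, which puts the pointer at about 0.1995 m. My camera estimates for the marker were 0.1985 to 0.2005 m. In the last picture the pointer and the marker's thumbscrew line up level.
- **Grip at hand-in:** the height was steady, with the gripper opening unchanged at about 18 mm and a load of about 12 N on the tool.
- **Other things on the bench:** the ones I could see in the last overhead picture look undisturbed. That was by eye, not measured. The mallet and rosette were outside the crop I viewed, and gouge_a was partly hidden by the arm.

My camera estimate of the starting gap (about 10 mm) was slightly more than the 8 mm the blade travelled. That is within camera error, and the hard stop decided it.

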